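# Read the long tube and lay it on the roller mixer

## Robot

A 6-joint arm with a two-finger parallel gripper is mounted at the origin on the work surface. World frame = base frame: x ahead of the robot, y to its left, z up, the work surface at z = 0. Lengths are in m, angles in rad, forces in N, time in s.
With the tool pointing down it reaches from about 0.275 to 0.75 m from the base axis. Payload 10.2 kg.
Tool frame: the origin (TCP) lies on the centre line of the jaws, within the pads' length; the fingertips stand 25 mm ahead of it and the grasp point (between the pads) lies 6 mm ahead of it; x points along the fingers, y is the direction in which the jaws open and shut, and the axes are right-handed (so a half turn about x gives the same grasp; the last joint's range is limited). The gripper opens to 85 mm and grips with 20 to 120 N. Pads are 22 mm wide; open, the fingers measure 114 mm over their backs; the gripper's body (76 mm by 85 mm) begins 54 mm behind the grasp point. The pads swing forward as they close: fully open they stand 13 mm farther back than shut.
Start: joints at [-1.486, 0.313, 1.498, -0, 1.331, -0.223], TCP at [0.159, -0.5, 0.256] pointing down, gripper open.
Joint ranges: [-2.94, 2.94], [-0.97, 2.17], [0.19, 2.56], [-1.23, 4.37], [0.02, 3.11], [-2.88, 2.88]. Speed limits (rad/s): [2.39, 2.39, 3.01, 3.14, 3.14, 3.14].

## Interface

Orientations are given as a rotation vector (axis times angle).
In Python, from rig import robot gives the robot as it stands. Calls block until the motion is done:
- robot.move_ptp(position, orientation): joint-space move of the TCP to a pose.
- robot.move_linear(position, velocity=0.15, frame=None, f_stop=None): straight line of the TCP; frame=None keeps the orientation; velocity is the mean speed in m/s. With f_stop (N) it stops when the force on the tool has changed by that much, and returns True; else False.
- robot.move_joints(angles): joint-space move.
- robot.set_gripper(opening, newtons=None): finger opening in m; newtons is the grip in N (None keeps the last); returns when the fingers have stopped.
- robot.sleep(seconds).
- robot.solve_ik(position, orientation): joint angles nearest the present ones, or None.
- robot.capture(name): name is "scene" or "top" or "wrist"; returns a dict with "img" (384x512x3 uint8, red, green, blue), "camera_matrix" (3x3 intrinsics, pixels), "pose" (4x4, takes a point from camera to world coordinates). Camera axes: x right, y down, z forward; pixel columns grow to the right and rows downward; lengths in m; the calibration is good to about 2 mm. A picture is of the moment at which its call begins. There is no depth.
A pose or a line that the arm cannot do raises robot.IKError and nothing moves.
- robot.finish_job(): hands the job in, once; it reports no verdict.
Readings, each from a call of its own:
- robot.current_time(): time.
- robot.current_joints(): joint angles.
- robot.current_qd(): joint speeds.
- robot.current_joint_efforts(): joint torques, N m.
- robot.current_tool_pos(): TCP position.
- robot.current_tool_rot(): TCP orientation.
- robot.current_wrist_force(): force on the tool from outside, world axes, zero at the start.
- robot.current_wrist_torque(): the same for the moment, N m.
- robot.current_gripper_width(): finger opening in m.
Only numpy, scipy, OpenCV 4.12 (cv2) and the standard library are available. Lean on these libraries where they do the work, as an engineer would, in place of code of your own. Each camera call takes 0.05 s, during which the arm holds its last target.

## Task

Lift the long sample tube out of the rack by its cap and lay it in the sloping V cradle of the bar-code reader, foot down against the stop; let go and leave it lying still for at least half a second so that it is read. Then pick it up by the barrel, near its middle, and lay it gently on the roller mixer in a free groove between two rollers, along them and with its whole length on the rollers. Do not drop the tube, and leave the other tubes and the things on the bench where they are.

Things in the scene. Friction and masses are not known exactly. Their poses are not given: they have to be found in the camera images.
- tube_mid (a point): Centre (on the axis, half-way) of the LONG sample tube, the one to handle: white, round foot, grey screw cap; 155 mm long over all, barrel 25 mm in diameter, cap 26 mm wide and 24 mm high, about 80 g. z axis: along the tube, foot to cap. At first it stands loosely in the rack, cap up, leaning up to 4 degrees. Its label goes all round: its turn about its axis does not matter.
- short_a_mid (a point): Centre of a short tube that stays in the rack: the same tube but 100 mm long over all (z axis along it, foot to cap), standing upright in another cell; the point is 50 mm from its foot.
- short_b_mid (a point): Centre of a second short tube in the rack, like short_a_mid.
- short_c_mid (a point): Centre of a third short tube in the rack, like short_a_mid.
- rack: White grid rack, fixed, 72 x 151 x 72 mm (x, y, z), origin under its centre on the bench. 2 cells along x, 4 along y, 33 mm pitch, each 28 mm square and 66 mm deep; the tubes' feet stand on its floor, 6 mm above the bench. Which tube stands in which cell varies.
- cradle: V cradle of the bar-code stand: bare aluminium on a dark base plate 105 x 175 x 12 mm, fixed. Origin: where the foot of a seated tube touches the stop, on the tube's axis, 56 mm above the bench. x axis: axis of a seated tube, rising at 45 degrees from foot to cap end; y: level, across the groove; z: out of the open side of the V, 45 degrees up. The stop plate reaches 6 mm above the axis.
- cradle_gap (a point): Point on the axis of a seated tube, 64 mm from its foot, axes as the cradle's: middle of the free gap between the two 90-degree V supports (12 mm long, middles 24 and 104 mm from the foot, 19 mm to either side, up to 2 mm below the axis). In the gap, 68 mm long, the tube's sides are free and 34 mm are free below the axis. The cap stands free beyond the upper support. A loose tube slides to the stop.
- mixer: Roller mixer, fixed, pale grey. Origin on the bench under the centre of the roller bed; y axis along the rollers, x across, z up. Five grey rollers with black rings, 30 mm in diameter, 250 mm long (y -125 to 125 mm), axes 75 mm above the bench at x = -66, -33, 0, 33, 66 mm. They turn stiffly by hand, not by themselves. Housings at their ends: 92 mm high at +y, 106 mm at -y.
- mixer_bed (a point): Centre of the mixer's roller bed at the height of a lying tube's axis, 97 mm above the bench (7 mm above the rollers' tops), axes as the mixer's. The four grooves between the rollers run along y at x = -49.5, -16.5, 16.5 and 49.5 mm from here.
- mixer_tube_mid (a point): Centre of the short tube (100 mm long, 25 mm in diameter) that already lies along one of the mixer's outer grooves and stays there; z axis along it.
- reagent_mid (a point): Centre of an amber jar standing on the bench, 54 mm in diameter, 105 mm high; the point is 52 mm above its foot. Stays where it is.
- mouse_mid (a point): Centre of a black computer mouse on the bench, 100 x 60 x 34 mm. Stays where it is.
- tip_box_mid (a point): Centre of a closed pipette-tip box on the bench, 122 x 82 x 67 mm. Stays where it is.
- timer_mid (a point): Centre of a small white timer lying on the bench, 60 x 75 x 21 mm. Stays where it is.
Mind the look-alikes: they are no part of the job. Leave any turquoise or yellow look-alike of the part that bears tube_mid alone.

How it is judged:
By the outcome, as a careful person would: the job done as asked, in the order asked, and still so for the second after the job is handed in, with the robot touching nothing.
It also fails if it takes over 54 s, if anything falls off the work surface, if the arm or the gripper's body presses on something with over 40 N, if the wrist force passes 120 N, or if a joint passes its speed limit or range.

## Working session

There is one attempt and no reset: what is moved stays moved. The work goes in short steps, each a Python script; the robot and the scene stay as the last script left them, time stands still between calls to the robot, and variables do not carry over. Pictures are saved under pics/ and viewed, and the job is handed in when it is done.

```bash
ls; mkdir -p pics
python3 - <<'E'
from rig import robot
import cv2,numpy as np
np.set_printoptions(precision=4,suppress=True)
for n in ["scene","top","wrist"]:
    c=robot.capture(n); cv2.imwrite(f"pics/{n}0.png",cv2.cvtColor(c["img"],cv2.COLOR_RGB2BGR))
    np.savez(f"pics/{n}0.npz",**c)
    print(n,c["camera_matrix"],c["pose"])
print(robot.current_time(),robot.current_tool_rot(),robot.current_tool_pos())
E
```

```text
pics
scene [[453.6842   0.     255.3604]
 [  0.     453.6842 191.4373]
 [  0.       0.       1.    ]] [[-0.4051  0.6368 -0.6561  1.287 ]
 [ 0.9143  0.2859 -0.287   0.3692]
 [ 0.0048 -0.7161 -0.698   0.8818]
 [ 0.      0.      0.      1.    ]]
top [[426.2347   0.     253.7766]
 [  0.     426.2347 184.7145]
 [  0.       0.       1.    ]] [[-0.0291 -0.9934  0.1109  0.3833]
 [-0.9996  0.0286 -0.006   0.0465]
 [ 0.0028 -0.111  -0.9938  1.3591]
 [ 0.      0.      0.      1.    ]]
wrist [[312.7      0.     252.4723]
 [  0.     312.7    189.4229]
 [  0.       0.       1.    ]] [[ 0.3029 -0.9108 -0.2806  0.2307]
 [-0.953  -0.2899 -0.0879 -0.4782]
 [-0.0013  0.2941 -0.9558  0.3726]
 [ 0.      0.      0.      1.    ]]
0.15 [ 2.056   0.3199 -2.0559] [ 0.159  -0.5002  0.2559]
```

View pics/scene0.png

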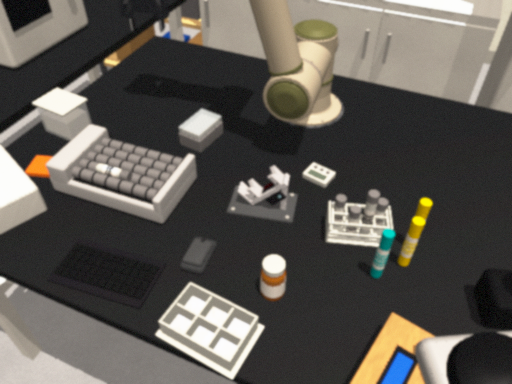

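View pics/top0.png

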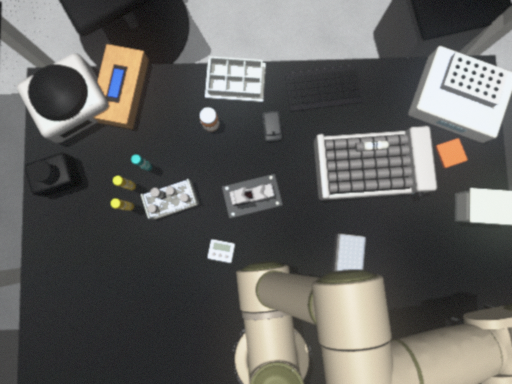

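View pics/wrist0.png

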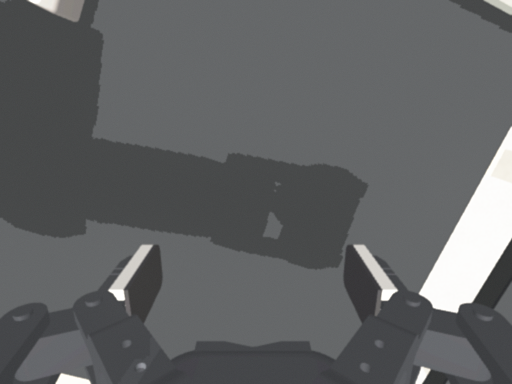

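The overview shows the rack at scene (360,222) / top (170,199), the cradle at scene (265,197) / top (252,195), and the mixer at scene (125,172) / top (375,162) with a short tube in its far groove. Next I'll crop in closer.

Run:
```python
import cv2,numpy as np
s=cv2.imread("pics/scene0.png");t=cv2.imread("pics/top0.png")
def z(i,x0,y0,x1,y1,n,f):
    cv2.imwrite(n,cv2.resize(i[y0:y1,x0:x1],None,fx=f,fy=f,interpolation=cv2.INTER_CUBIC))
z(s,300,155,440,285,"pics/c1.png",5)
z(t,100,140,300,230,"pics/c2.png",4)
z(s,215,155,315,230,"pics/c3.png",7)
z(t,300,110,460,210,"pics/c4.png",5)
```

```text
(no output)
```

View pics/c1.png

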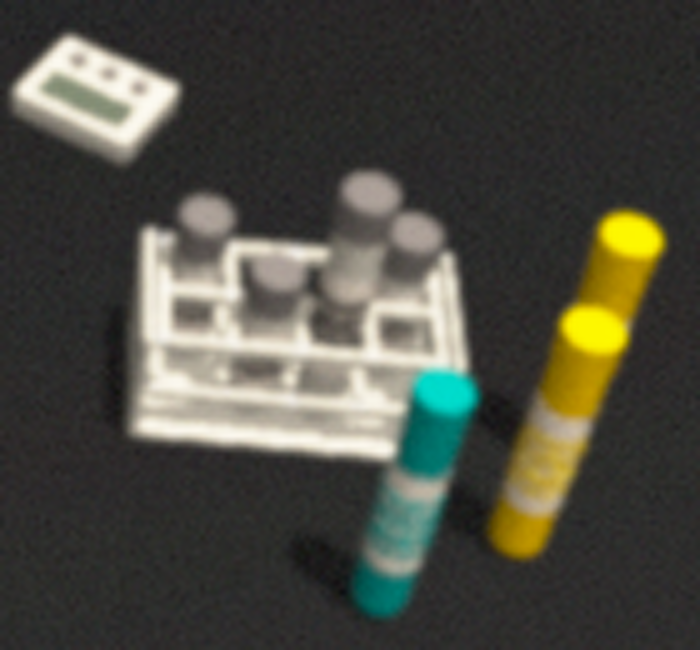

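View pics/c2.png

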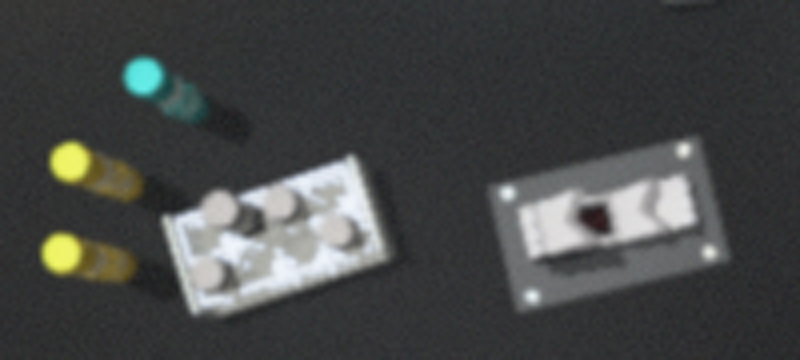

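View pics/c3.png

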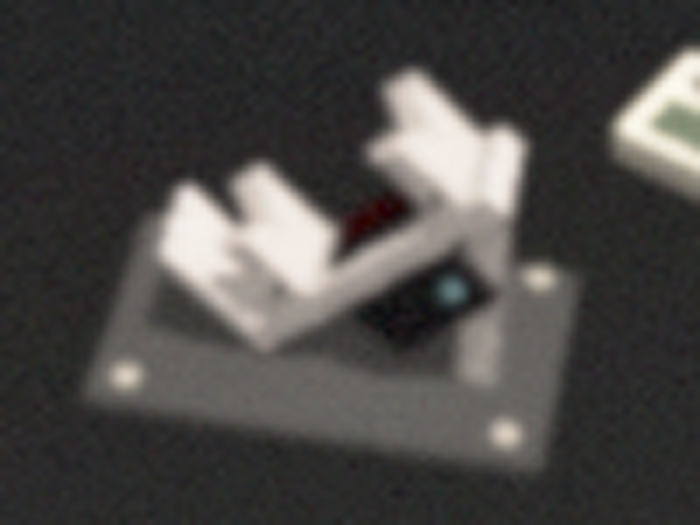

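View pics/c4.png

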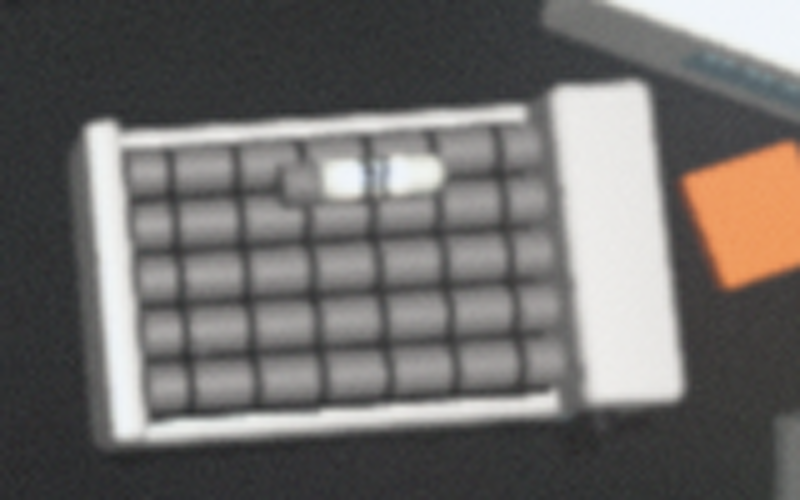

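```bash
cat > h.py <<'E'
import numpy as np,cv2
from scipy.optimize import least_squares
from scipy.spatial.transform import Rotation as R
np.set_printoptions(precision=4,suppress=True)
def load(n): return dict(np.load(f"pics/{n}.npz"))
def proj(c,P):
    P=np.atleast_2d(P);T=np.linalg.inv(c["pose"]);q=P@T[:3,:3].T+T[:3,3]
    q=q@c["camera_matrix"].T;return q[:,:2]/q[:,2:]
def ray(c,uv):
    d=np.linalg.solve(c["camera_matrix"],[uv[0],uv[1],1]);d=c["pose"][:3,:3]@d
    return c["pose"][:3,3],d/np.linalg.norm(d)
def onz(c,uv,z):
    o,d=ray(c,uv);return o+d*(z-o[2])/d[2]
def tri(*cu):
    A=0;b=0;
    for c,uv in cu:
        o,d=ray(c,uv);M=np.eye(3)-np.outer(d,d);A=A+M;b=b+M@o
    p=np.linalg.solve(A,b);return p,[np.linalg.norm((np.eye(3)-np.outer(d,d))@(p-o)) for o,d in [ray(c,u) for c,u in cu]]
def pose2(obs,x0):
    """obs: list (cam, local pts Nx3 (z abs), uv Nx2); solves x,y,yaw"""
    def f(v):
        r=[]
        for c,P,uv in obs:
            r.append((proj(c,place(v,P))-uv).ravel())
        return np.concatenate(r)
    s=least_squares(f,x0,loss="soft_l1");return s.x,f(s.x)
def place(v,P):
    P=np.atleast_2d(P);c,s=np.cos(v[2]),np.sin(v[2])
    return np.c_[v[0]+c*P[:,0]-s*P[:,1],v[1]+s*P[:,0]+c*P[:,1],P[:,2]]
def cro(x0,y0,f,pts): return np.array([((x+.5)/f-.5+x0,(y+.5)/f-.5+y0) for x,y in pts])
E
python3 - <<'E'
from h import *
s=load("scene0");t=load("top0")
# caps
sc=cro(300,155,5,[(205,215),(278,270),(370,190),(415,235)])
tc=cro(100,140,4,[(340,228),(280,204),(220,208),(209,273)])
for z,u in zip([.106,.106,.161,.106],tc): print("top onz",onz(t,u,z))
for z,u in zip([.106,.106,.161,.106],sc): print("scene onz",onz(s,u,z))
for a,b in zip(sc,tc): print("tri",tri((s,a),(t,b)))
rk=cro(100,140,4,[(165,217),(352,157),(390,255),(195,315)])
for u in rk: print("rack",onz(t,u,.072))
cr=cro(100,140,4,[(490,187),(697,138),(730,260),(520,310)])
for u in cr: print("plate",onz(t,u,.012))
E
```

```text
top onz [0.4937 0.2436 0.106 ]
top onz [0.5127 0.2877 0.106 ]
top onz [0.5054 0.3194 0.161 ]
top onz [0.4633 0.3401 0.106 ]
scene onz [0.4928 0.247  0.106 ]
scene onz [0.5143 0.2888 0.106 ]
scene onz [0.5028 0.3197 0.161 ]
scene onz [0.4647 0.3429 0.106 ]
tri (array([0.4932, 0.2453, 0.1057]), [np.float64(0.0017152599285413406), np.float64(0.0017152599285413371)])
tri (array([0.5128, 0.2883, 0.1043]), [np.float64(0.0003586288510569416), np.float64(0.00035862885105707664)])
tri (array([0.5051, 0.3194, 0.1629]), [np.float64(0.00045396169526703135), np.float64(0.00045396169526711007)])
tri (array([0.4632, 0.3417, 0.1041]), [np.float64(0.0011411128220186163), np.float64(0.001141112822018719)])
rack [0.5088 0.3813 0.072 ]
rack [0.5506 0.2393 0.072 ]
rack [0.4751 0.2114 0.072 ]
rack [0.4341 0.3587 0.072 ]
plate [0.5312 0.139  0.012 ]
plate [ 0.5657 -0.0268  0.012 ]
plate [ 0.4676 -0.0495  0.012 ]
plate [0.433  0.1174 0.012 ]
```

```bash
cat >> h.py <<'E'
def frame(x,y):
    x=np.array(x,float);x/=np.linalg.norm(x);y=np.array(y,float);y-=x*(x@y);y/=np.linalg.norm(y)
    return np.c_[x,y,np.cross(x,y)]
def rv(M): return R.from_matrix(M).as_rotvec()
E
python3 - <<'E'
from h import *
from rig import robot
w=load("wrist0");s=load("scene0");t=load("top0")
T=np.eye(4);T[:3,:3]=R.from_rotvec(robot.current_tool_rot()).as_matrix();T[:3,3]=robot.current_tool_pos()
print(T); X=np.linalg.inv(T)@w["pose"];print("cam in tool",X)
np.save("X.npy",X)
for a,b in zip(cro(300,155,5,[(630,237),(593,330),(445,390)]),cro(100,140,4,[(70,162),(62,253),(145,76)])):
    print(onz(s,a,.155),onz(t,b,.155))
psi=np.radians(101.8)
yc=np.array([-np.sin(psi),np.cos(psi),0]);hx=np.array([np.cos(psi),np.sin(psi),0])
for sg in (1,-1):
    for n,p,xd in [("rack",[.505,.319,.155],[0,0,-1]),("rackhi",[.505,.319,.33],[0,0,-1]),
       ("cap",[.5-.2*.13,.02+.98*.13,.19],[-hx[0],-hx[1],-1]),("caphi",[.5,.12,.3],[-hx[0],-hx[1],-1]),
       ("gap",[.5,.04,.12],[hx[0],hx[1],-1]),("mix",[.45,-.33,.12],[0,0,-1])]:
        q=robot.solve_ik(np.array(p),rv(frame(xd,sg*yc)));print(sg,n,q)
E
```

```text
[[-0.0001  0.3029 -0.953   0.159 ]
 [ 0.0009 -0.953  -0.3029 -0.5002]
 [-1.     -0.0009 -0.0002  0.2559]
 [ 0.      0.      0.      1.    ]]
cam in tool [[ 0.0004 -0.2943  0.9557 -0.1167]
 [ 1.      0.     -0.0004  0.0007]
 [ 0.0001  0.9557  0.2943 -0.0749]
 [ 0.      0.      0.      1.    ]]
[0.4782 0.4331 0.155 ] [0.542  0.4271 0.155 ]
[0.5423 0.4275 0.155 ] [0.4773 0.4324 0.155 ]
[0.6025 0.3763 0.155 ] [0.6024 0.374  0.155 ]
1 rack None
1 rackhi None
1 cap [ 0.3898  0.4812  1.6287 -0.8015  1.316  -2.6298]
1 caphi [ 0.324   0.3733  1.477  -0.7851  1.4555 -2.861 ]
1 gap [-0.4347  0.6033  1.646   0.6073  1.4557  2.2501]
1 mix [-0.8427  0.5247  1.5646 -0.      1.0523  2.0929]
-1 rack [0.3674 0.5606 1.4018 0.     1.1793 0.1615]
-1 rackhi [0.3674 0.4433 1.1237 0.     1.5746 0.1615]
-1 cap [ 0.3898  0.4812  1.6287 -0.8015  1.316   0.5118]
-1 caphi [ 0.324   0.3733  1.477  -0.7851  1.4555  0.2806]
-1 gap [-0.4347  0.6033  1.646   0.6073  1.4557 -0.8915]
-1 mix [-0.8427  0.5247  1.5646 -0.      1.0523 -1.0486]
```

Run:
```python
from h import *
from rig import robot
psi=np.radians(101.8);yc=np.array([-np.sin(psi),np.cos(psi),0])
o=rv(frame([0,0,-1],-yc))
for n,p in [("w1",[.42,-.27,.34]),("w2",[.5,.18,.30])]:
    robot.move_ptp(np.array(p),o); robot.sleep(.15)
    c=robot.capture("wrist");np.savez(f"pics/{n}.npz",**c)
    b=cv2.cvtColor(c["img"],cv2.COLOR_RGB2BGR)
    cv2.imwrite(f"pics/{n}.png",cv2.resize(b,(800,600),interpolation=cv2.INTER_CUBIC))
    print(robot.current_time())
```

```text
1.6917
3.575
```

View pics/w1.png

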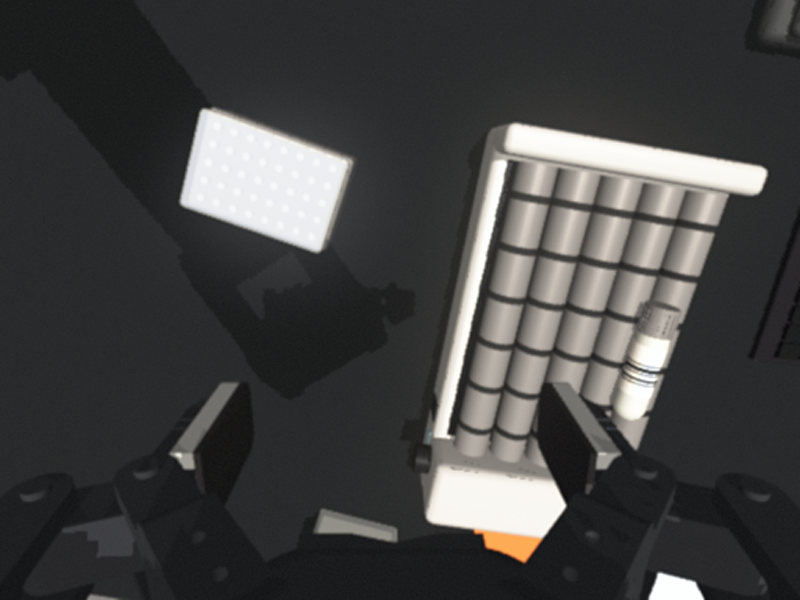

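View pics/w2.png

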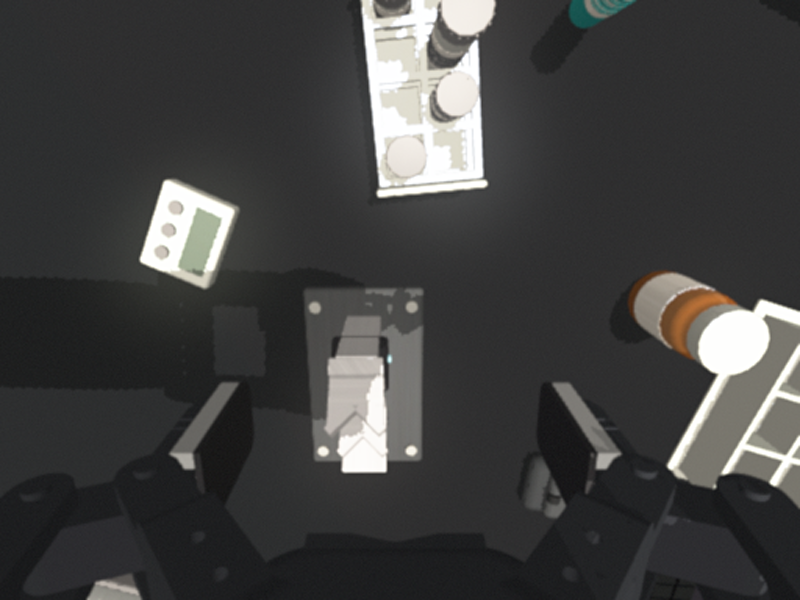

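Run:
```python
from h import *
c=load("w2");b=cv2.cvtColor(c["img"],cv2.COLOR_RGB2BGR)
cv2.imwrite("pics/c5.png",cv2.resize(b[178:308,185:285],None,fx=6*0.75,fy=6*.75,interpolation=cv2.INTER_CUBIC))
b2=b[0:130,220:330];cv2.imwrite("pics/c6.png",cv2.resize(b2,None,fx=4.5,fy=4.5,interpolation=cv2.INTER_CUBIC))
```

```text
(no output)
```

View pics/c5.png

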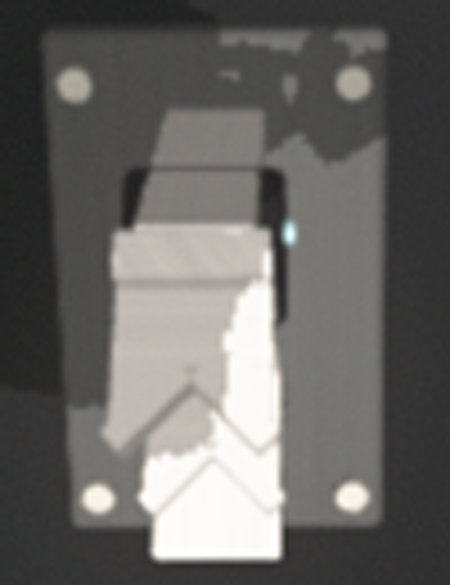

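View pics/c6.png

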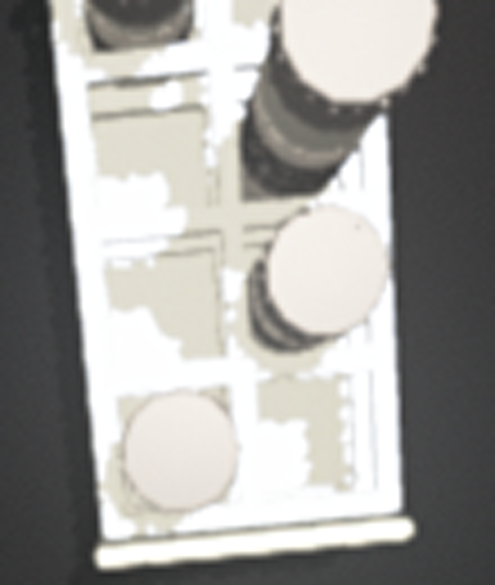

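```bash
cat >> h.py <<'E'
def crp(P):  # cradle local (s,y,z) -> yaw-local with abs z
    P=np.atleast_2d(P);k=np.sqrt(.5)
    return np.c_[(P[:,0]-P[:,2])*k,P[:,1],.056+(P[:,0]+P[:,2])*k]
def draw(n,P,box,f,out,lines=()):
    c=load(n);b=cv2.cvtColor(c["img"],cv2.COLOR_RGB2BGR);x0,y0,x1,y1=box
    b=cv2.resize(b[y0:y1,x0:x1],None,fx=f,fy=f,interpolation=cv2.INTER_CUBIC)
    g=lambda P:((proj(c,P)-[x0,y0]+.5)*f-.5).round().astype(int)
    for i,L in enumerate(lines): cv2.polylines(b,[g(L)],False,[(0,0,255),(0,255,0),(255,0,0),(0,255,255),(255,0,255)][i%5],1)
    if P is not None:
        for u in g(P): cv2.circle(b,tuple(int(v) for v in u),3,(0,200,255),1)
    cv2.imwrite(out,b)
E
cat > fc.py <<'E'
from h import *
w=load("w2")
uv=cro(185,178,4.5,[(103,445),(190,388),(272,447),(143,500),(212,458),(278,506)])
mm=.001
L=np.array([(110,19,-2),(110,0,-21),(110,-19,-2),(30,19,-2),(30,0,-21),(30,-19,-2)])*mm
v,r=pose2([(w,crp(L),uv)],[.5,0,1.78]);print(v,np.degrees(v[2]));print(r.reshape(-1,2))
np.save("cr.npy",v)
def V(s): return place(v,crp(np.array([(s,19,-2),(s,0,-21),(s,-19,-2)])*mm))
lines=[V(110),V(98),V(30),V(18),place(v,crp(np.array([(0,0,0),(155,0,0)])*mm))]
draw("w2",None,(185,178,285,308),4.5,"pics/d1.png",lines)
draw("scene0",None,(215,155,315,230),7,"pics/d2.png",lines)
draw("top0",None,(215,165,295,225),7,"pics/d3.png",lines)
E
python3 fc.py
```

```text
[ 0.5122 -0.0101  1.7814] 102.0665307562004
[[ 0.6028  0.6035]
 [ 0.1287 -4.8466]
 [-0.4713 -0.0301]
 [-0.0983  2.2738]
 [-0.0414 -3.6525]
 [-0.1232  0.7876]]
```

View pics/d1.png

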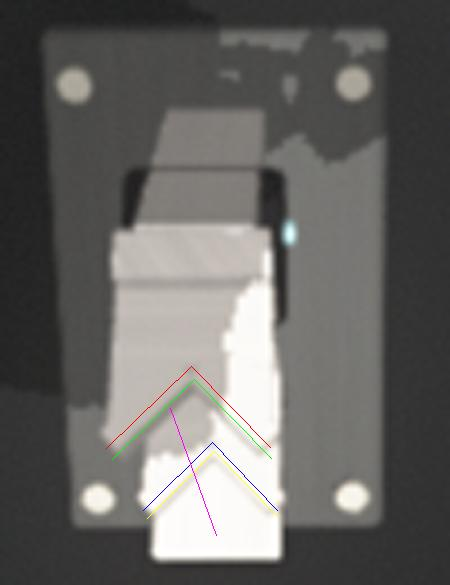

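View pics/d2.png

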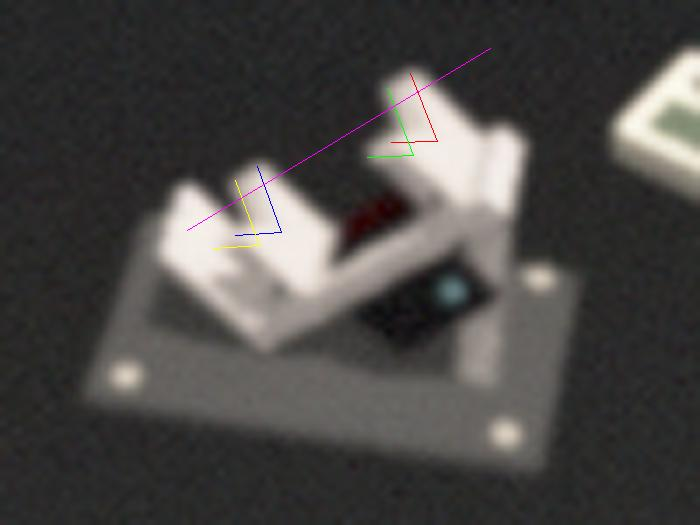

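View pics/d3.png

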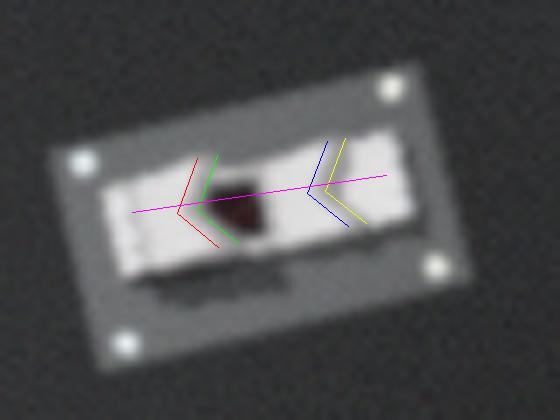

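```bash
cat > fc.py <<'E'
from h import *
w=load("w2")
uv=cro(185,178,4.5,[(119,455),(190,386),(260,453),(153,513),(212,458),(268,512)])
mm=.001;h=15.7
L=np.array([(110,h,-2),(110,0,-17.7),(110,-h,-2),(30,h,-2),(30,0,-17.7),(30,-h,-2)])*mm
for LL in (L,L-[[.012,0,0]]):
    v,r=pose2([(w,crp(LL),uv)],[.5,0,1.78]);print(v,np.degrees(v[2]));print(r.reshape(-1,2))
v,r=pose2([(w,crp(L),uv)],[.5,0,1.78])
np.save("cr.npy",v)
def V(s): return place(v,crp(np.array([(s,h,-2),(s,0,-17.7),(s,-h,-2)])*mm))
lines=[V(110),V(98),V(30),V(18),place(v,crp(np.array([(0,0,0),(155,0,0)])*mm)),place(v,crp(np.array([(0,-16,6),(0,16,6)])*mm))]
draw("w2",None,(185,178,285,308),4.5,"pics/d1.png",lines)
draw("scene0",None,(215,155,315,230),7,"pics/d2.png",lines)
draw("top0",None,(215,165,295,225),7,"pics/d3.png",lines)
E
python3 fc.py
```

```text
[ 0.5127 -0.0115  1.7822] 102.1107200084774
[[ 0.3981 -0.3896]
 [ 0.1739 -0.1131]
 [-0.8308 -0.1212]
 [ 0.4589  0.3798]
 [ 0.0425 -0.068 ]
 [-0.3554  0.4596]]
[ 0.5114 -0.0087  1.7852] 102.28318842776319
[[ 0.8173 -0.3352]
 [ 0.1105  0.33  ]
 [-1.2872 -0.1384]
 [ 0.7534  0.0963]
 [ 0.0067 -0.0789]
 [-0.6553  0.117 ]]
```

View pics/d1.png

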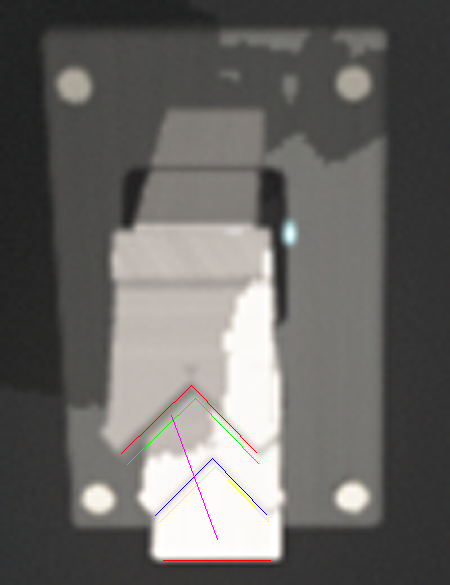

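View pics/d2.png

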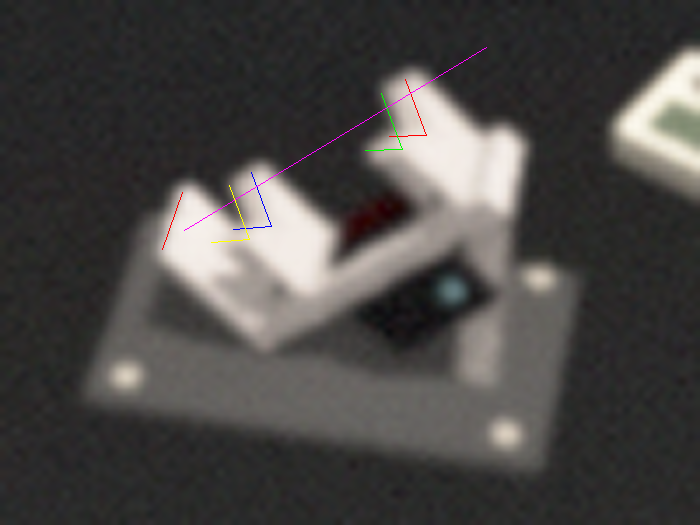

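View pics/d3.png

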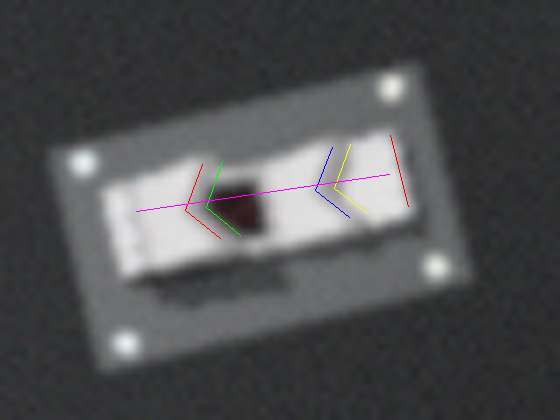

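Run:
```python
from h import *
from rig import robot
v=np.load("cr.npy");psi=v[2];yc=np.array([-np.sin(psi),np.cos(psi),0])
o=rv(frame([0,0,-1],-yc));c0=np.array([.505,.319])
robot.set_gripper(.05,40)
robot.move_ptp(np.array([*c0,.22]),o)
print(robot.current_time(),robot.current_gripper_width(),robot.current_wrist_force())
r=robot.move_linear(np.array([*c0,.156]),velocity=.1,f_stop=8);print("stop",r,robot.current_tool_pos())
robot.set_gripper(0,40)
print(robot.current_gripper_width(),robot.current_wrist_force(),robot.current_time())
f0=robot.current_wrist_force()
r=robot.move_linear(np.array([*c0,.278]),velocity=.12)
print(robot.current_time(),robot.current_gripper_width(),robot.current_wrist_force(),robot.current_tool_pos())
for n in ["scene","top","wrist"]:
    c=robot.capture(n);np.savez(f"pics/{n}1.npz",**c)
    cv2.imwrite(f"pics/{n}1.png",cv2.cvtColor(c["img"],cv2.COLOR_RGB2BGR))
c=load("scene1");b=cv2.cvtColor(c["img"],cv2.COLOR_RGB2BGR)
cv2.imwrite("pics/e1.png",cv2.resize(b[100:260,300:450],None,fx=3.7,fy=3.7,interpolation=cv2.INTER_CUBIC))
```

```text
4.7 0.050327316841640476 [-0.0414  0.408   0.5956]
stop False [0.5054 0.3189 0.1568]
0.024622023443841276 [-0.3589 -0.3383  4.3933] 5.825
6.9917 0.024548644660332318 [ 0.3095 -0.3062 -0.4898] [0.5048 0.3189 0.2771]
```

View pics/e1.png

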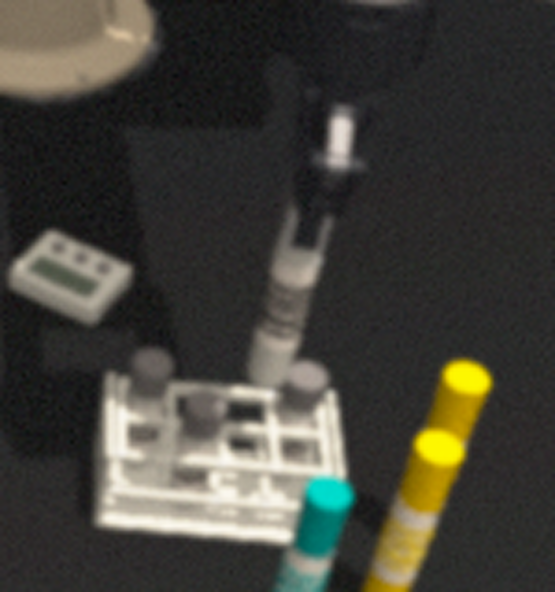

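View pics/wrist1.png

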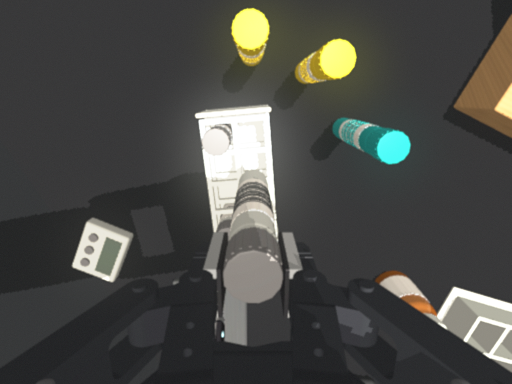

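View pics/top1.png

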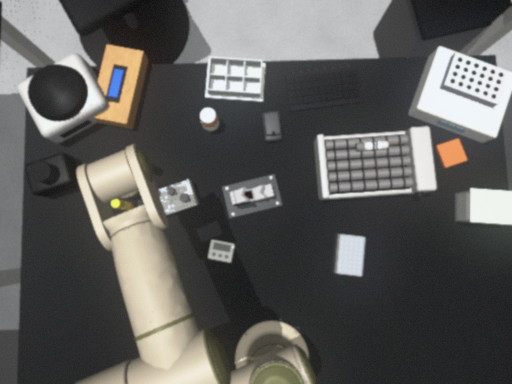

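```bash
cat > ov.py <<'E'
from h import *
from rig import robot
import sys
lean=float(sys.argv[1])  # deg about tool y: foot shifts along tool z
off=float(sys.argv[2])
T=R.from_rotvec(robot.current_tool_rot()).as_matrix();p=robot.current_tool_pos()
def P(s,dy,dz):  # s from foot
    # pivot at grasp point; cap top 155
    a=np.array([np.cos(np.radians(lean)),0,np.sin(np.radians(lean))])
    g=0.006; s0=.1508+.006  # distance: foot at tool x=+.1508
    loc=np.array([g,0,off])+a*(.1508-g-s)+np.array([0,dy,0])+dz*np.array([-a[2],0,a[0]])
    return p+T@loc
th=np.linspace(0,2*np.pi,40)
def ring(s,r): return np.array([P(s,r*np.cos(t),r*np.sin(t)) for t in th])
lines=[ring(.155,.013),ring(.0125,.0125),ring(.131,.0125),np.array([P(0,0,0),P(.155,0,0)]),ring(.131,.013)]
draw("scene1",None,(340,120,420,220),6,"pics/o1.png",lines)
draw("wrist1",None,(190,140,310,310),3.5,"pics/o2.png",lines)
E
python3 ov.py 0 0
```

```text
(no output)
```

View pics/o1.png

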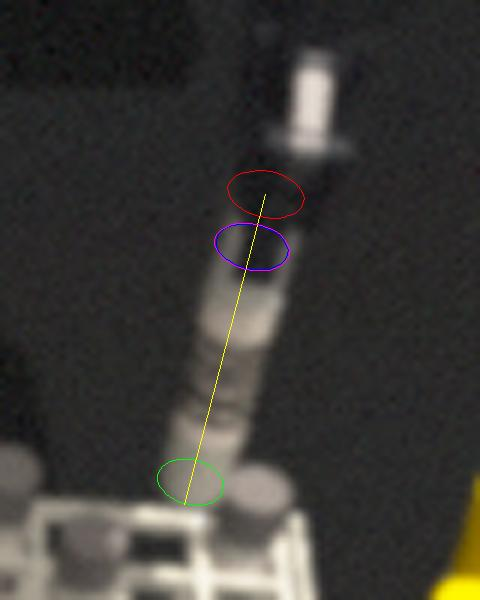

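View pics/o2.png

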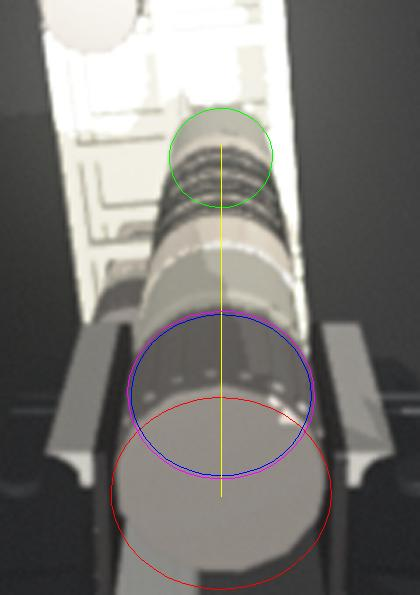

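```bash
sed -i 's/\.1508/F/g; s/^off=.*/off=float(sys.argv[2]);F=float(sys.argv[3])/' ov.py; python3 ov.py -0.7 -0.0005 .1545
python3 - <<'E'
import cv2,numpy as np
a=cv2.imread('pics/o1.png');b=cv2.imread('pics/o2.png')
a=cv2.resize(a,None,fx=595/600,fy=595/600);cv2.imwrite('pics/o3.png',np.hstack([a[:595],b[:595][:, :320+0]]) if a.shape[0]==595 else b)
E
```

```text
(no output)
```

View pics/o3.png

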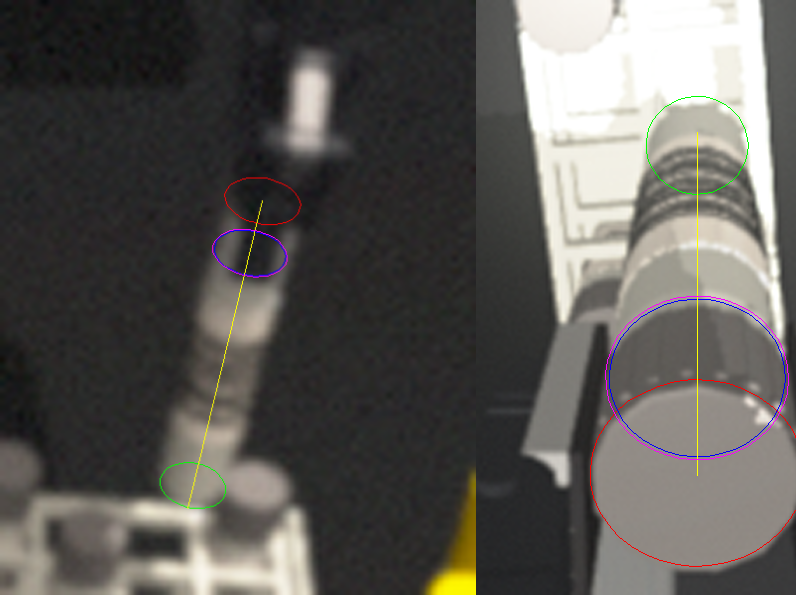

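```bash
cat >> h.py <<'E'
def crad():
    v=np.load("cr.npy");k=np.sqrt(.5);h=np.array([np.cos(v[2]),np.sin(v[2]),0]);e=np.array([0,0,1.])
    return np.array([v[0],v[1],.056]),(h+e)*k,np.array([-np.sin(v[2]),np.cos(v[2]),0]),(e-h)*k,h
E
cat > s2.py <<'E'
from h import *
from rig import robot
o,X,Y,Z,h=crad()
t=np.radians(25)
m=rv(frame(-h*np.sin(t)-np.array([0,0,np.cos(t)]),-Y)); c=rv(frame(-X,-Y))
F=.153
P1=np.array([.505,.2,.32]);P2=o+X*(F+.008)+Z*.13;P3=o+X*(F+.008)+Z*.012
q=[robot.solve_ik(P1,m),robot.solve_ik(P2,c),robot.solve_ik(P3,c),robot.solve_ik(o+X*F,c)]
print(q,P2,P3)
import sys
if len(sys.argv)>1:
    robot.move_ptp(P1,m);robot.move_ptp(P2,c);print(robot.current_time())
    robot.move_linear(P3,velocity=.15);robot.sleep(.2)
    print(robot.current_time(),robot.current_tool_pos()-P3,robot.current_wrist_force(),robot.current_gripper_width())
    for n in ["scene","top"]:
        a=robot.capture(n);np.savez(f"pics/{n}2.npz",**a)
    b=cv2.cvtColor(load("scene2")["img"],cv2.COLOR_RGB2BGR)
    cv2.imwrite("pics/e2.png",cv2.resize(b[105:235,200:330],None,fx=4.5,fy=4.5,interpolation=cv2.INTER_CUBIC))
E
python3 s2.py
```

```text
[array([ 0.3407,  0.3829,  1.291 , -0.4328,  1.5317,  0.1605]), array([ 0.1097,  0.324 ,  1.6526, -0.8473,  1.2185,  0.2291]), array([ 0.2772,  0.4672,  1.6884, -0.8537,  1.2115,  0.4763]), array([ 0.2827,  0.49  ,  1.6969, -0.8608,  1.1945,  0.5048])] [0.5081 0.01   0.2618] [0.4905 0.0915 0.1783]
```

```bash
python3 s2.py go
```

```text
[array([ 0.3407,  0.3829,  1.291 , -0.4328,  1.5317,  0.1605]), array([ 0.1097,  0.324 ,  1.6526, -0.8473,  1.2185,  0.2291]), array([ 0.2772,  0.4672,  1.6884, -0.8537,  1.2115,  0.4763]), array([ 0.2827,  0.49  ,  1.6969, -0.8608,  1.1945,  0.5048])] [0.5081 0.01   0.2618] [0.4905 0.0915 0.1783]
8.5417
9.675 [ 0.0002 -0.0004  0.0005] [ 0.1537 -0.978  -0.8784] 0.02482999988676494
```

View pics/e2.png

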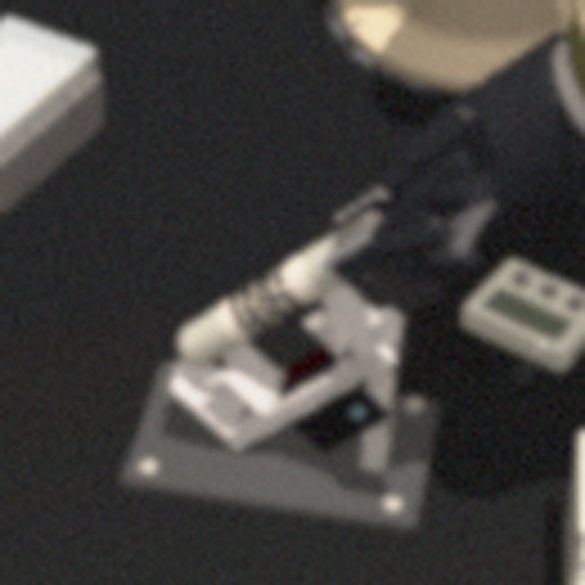

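Run:
```python
from h import *
o,X,Y,Z,h=crad()
th=np.linspace(0,2*np.pi,40)
def ring(s,z,r): return np.array([o+X*s+Z*z+r*(Y*np.cos(t)+Z*np.sin(t)) for t in th])
lines=[ring(.0205,.012,.0125),ring(.139,.012,.0125),np.array([o+X*.008+Z*.012,o+X*.163+Z*.012]),np.array([o+Z*.006+Y*.016,o+Z*.006-Y*.016]),np.array([o+X*.008+Z*.012,o+X*.163+Z*.012])]
draw("scene2",None,(225,130,325,220),6,"pics/o4.png",lines)
```

```text
(no output)
```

View pics/o4.png

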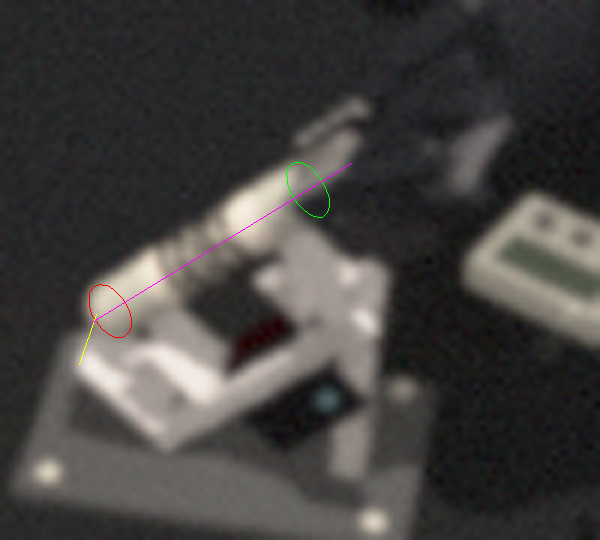

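Run:
```python
from h import *
from rig import robot
o,X,Y,Z,h=crad()
F=.153
f0=robot.current_wrist_force()
r=robot.move_linear(o+X*(F+.008)-Z*.004,velocity=.02,f_stop=4)
d=robot.current_tool_pos()-o;print(r,d@X,d@Y,d@Z,robot.current_wrist_force()-f0,robot.current_time())
for n in ["scene"]:
    a=robot.capture(n);np.savez(f"pics/{n}3.npz",**a)
th=np.linspace(0,2*np.pi,40)
def ring(s,z,r): return np.array([o+X*s+Z*z+r*(Y*np.cos(t)+Z*np.sin(t)) for t in th])
lines=[ring(.0205,0,.0125),ring(.139,0,.0125),np.array([o+X*.008,o+X*.163])]
draw("scene3",None,(225,130,325,220),6,"pics/o5.png",lines)
print((proj(a,o+Z*.01+X*.05)-proj(a,o+X*.05))*6,(proj(a,o+Y*.01+X*.05)-proj(a,o+X*.05))*6)
```

```text
True 0.16096802214984887 0.00010663860859199705 -0.0005416069348639526 [ 0.4116 -1.5721  5.587 ] 10.4083
[[-16.1912 -14.5459]] [[  4.7982 -15.4368]]
```

View pics/o5.png

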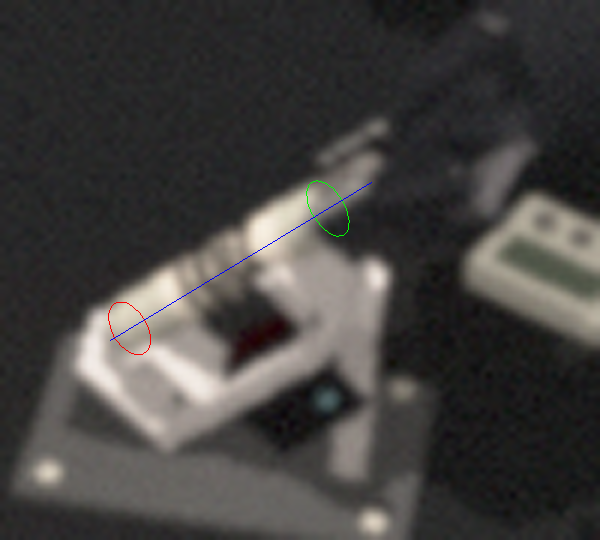

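Run:
```python
from h import *
from rig import robot
o,X,Y,Z,h=crad()
F=.153
f0=robot.current_wrist_force()
r=robot.move_linear(o+X*(F-.006)-Z*.0003,velocity=.02,f_stop=5)
d=robot.current_tool_pos()-o;print(r,d@X,d@Y,d@Z,robot.current_wrist_force()-f0,robot.current_time())
robot.set_gripper(.036,40);print(robot.current_gripper_width(),robot.current_time(),robot.current_wrist_force())
p=robot.current_tool_pos()
robot.move_linear(p+X*.05+Z*0,velocity=.12)
print(robot.current_time(),robot.current_wrist_force())
for n in ["scene","top"]:
    a=robot.capture(n);np.savez(f"pics/{n}4.npz",**a)
th=np.linspace(0,2*np.pi,40)
def ring(s,z,r): return np.array([o+X*s+Z*z+r*(Y*np.cos(t)+Z*np.sin(t)) for t in th])
lines=[ring(.0125,0,.0125),ring(.155,0,.013),np.array([o,o+X*.155])]
draw("scene4",None,(225,110,345,220),5,"pics/o6.png",lines)
draw("top4",None,(200,145,320,230),5,"pics/o7.png",lines)
```

```text
True 0.15188430671439637 -1.613534237904803e-05 -1.031291891824861e-05 [-1.9856  2.7766 -0.4116] 10.9667
0.03584305197114751 11.2333 [ 0.0644  0.4683 -0.4306]
11.8 [-0.543   0.1911 -0.2217]
```

View pics/o6.png

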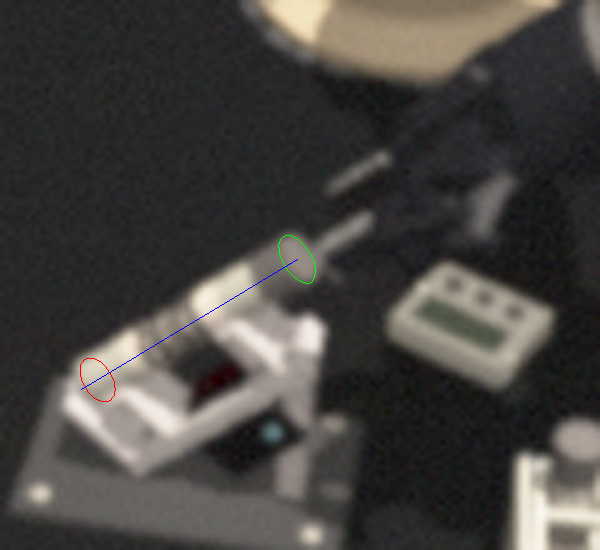

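View pics/o7.png

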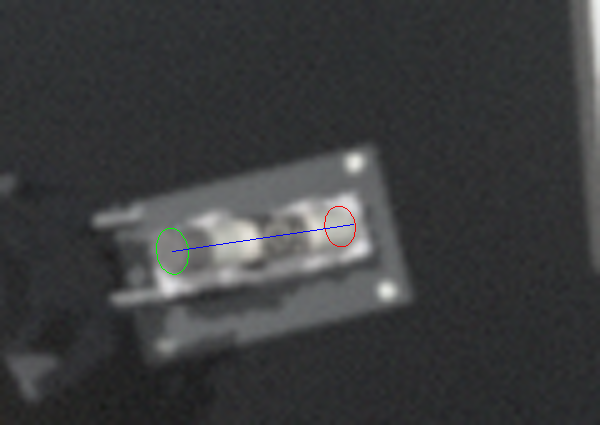

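Run:
```python
from h import *
w=load("wrist1");X=np.load("X.npy")
T=w["pose"]@np.linalg.inv(X)
def P(a): a=np.atleast_2d(a);return a@T[:3,:3].T+T[:3,3]
lines=[]
for x in (.019,.025,.031):
    for s in (1,-1): lines.append(P([(x,s*.0125,-.011),(x,s*.0125,.011)]))
draw("wrist1",None,(190,170,310,320),3.8,"pics/o8.png",lines)
```

```text
(no output)
```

View pics/o8.png

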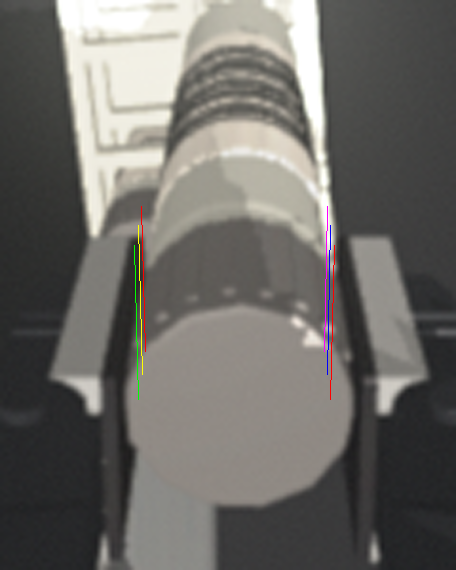

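```bash
cat > s3.py <<'E'
from h import *
from rig import robot
o,X,Y,Z,h=crad()
g=rv(frame(-Z,-Y));dn=rv(frame([0,0,-1],-Y))
V=o+X*.2+Z*.1;A=o+X*.074+Z*.11
print(robot.solve_ik(V,dn),robot.solve_ik(A,g),robot.solve_ik(o+X*.074+Z*.0175,g))
import sys
if len(sys.argv)>1:
    robot.move_ptp(V,dn);robot.set_gripper(.046,30);robot.move_ptp(A,g)
    robot.move_linear(o+X*.074+Z*.06,velocity=.15);robot.sleep(.1)
    print(robot.current_time())
    d=robot.current_tool_pos()-o;print(d@X,d@Y,d@Z)
    for n in ["wrist"]:
        a=robot.capture(n);np.savez(f"pics/{n}5.npz",**a)
        np.savez(f"pics/scene5.npz",**robot.capture("scene"))
    th=np.linspace(0,2*np.pi,40)
    def ring(s,z,r): return np.array([o+X*s+Z*z+r*(Y*np.cos(t)+Z*np.sin(t)) for t in th])
    lines=[ring(.0125,0,.0125),ring(.155,0,.013),np.array([o,o+X*.155]),np.array([o+X*.074-Y*.02,o+X*.074+Y*.02])]
    draw("wrist5",None,(0,0,512,384),1.5,"pics/o9.png",lines)
    draw("scene5",None,(200,110,320,220),4,"pics/o10.png")
E
python3 s3.py
```

```text
[-0.1189  0.2512  1.5479 -0.      1.3424 -0.3303] [-0.5403  0.5798  1.4751  0.5458  1.6692 -0.8635] [-0.4512  0.6154  1.6209  0.5944  1.4761 -0.8983]
```

```bash
python3 s3.py go
```

```text
[-0.1189  0.2512  1.5479 -0.      1.3424 -0.3303] [-0.5403  0.5798  1.4751  0.5458  1.6692 -0.8635] [-0.4512  0.6154  1.6209  0.5944  1.4761 -0.8983]
14.1333
0.07460140102763851 -0.0005188198627854409 0.0609577715770913
```

View pics/o9.png

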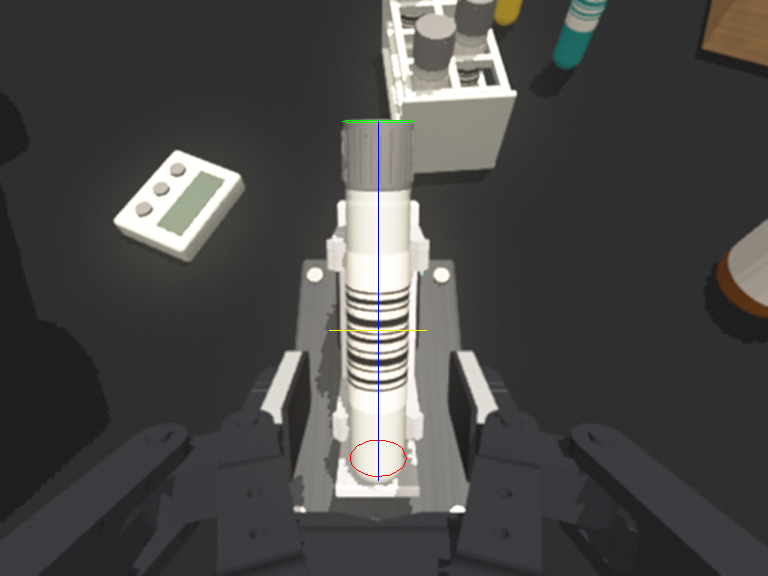

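View pics/o10.png

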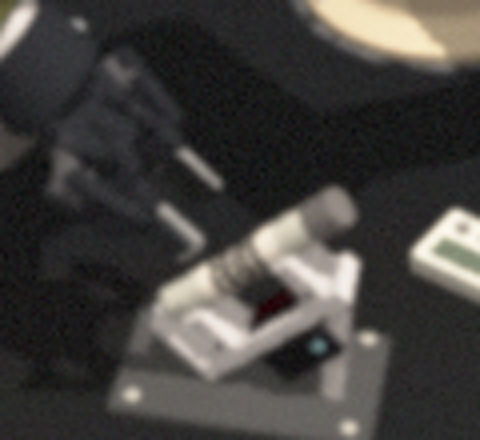

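```bash
cat > mx.py <<'E'
from h import *
t=load("top0");w=load("w1")
for u in cro(300,110,5,[(128,152),(535,127),(145,408),(562,385)]): print(onz(t,u,.078))
s=25/16
for u in [(517,160),(727,190),(458,455),(610,480)]: print("w1",onz(w,((u[0]+.5)/s-.5,(u[1]+.5)/s-.5),.078))
import sys
v=[float(a) for a in sys.argv[1:4]];v[2]=np.radians(v[2])
def L(x,z): return place(v,[(x,-.125,z),(x,.125,z)])
lines=[]
for x in (-66,-33,0,33,66): lines+= [L((x-15)/1000,.075),L(x/1000,.09),L((x+15)/1000,.075),place(v,[((x-10)/1000,.125,.086),((x+10)/1000,.125,.086)]),place(v,[((x-10)/1000,-.125,.086),((x+10)/1000,-.125,.086)])]
draw("w1",None,(262,70,502,350),2.1,"pics/m1.png",lines)
draw("top0",None,(305,115,445,210),5.5,"pics/m2.png",lines)
draw("scene0",None,(30,110,210,230),4,"pics/m3.png",lines)
E
python3 mx.py .45 -.3 3
```

```text
[ 0.6576 -0.1839  0.078 ]
[ 0.6661 -0.4344  0.078 ]
[ 0.5    -0.1867  0.078 ]
[ 0.5067 -0.4398  0.078 ]
w1 [ 0.4956 -0.1892  0.078 ]
w1 [ 0.6577 -0.1781  0.078 ]
w1 [ 0.5138 -0.4467  0.078 ]
w1 [ 0.6565 -0.4443  0.078 ]
```

```bash
python3 mx.py .5826 -.3112 1.7 >/dev/null
```

```text
(no output)
```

View pics/m1.png

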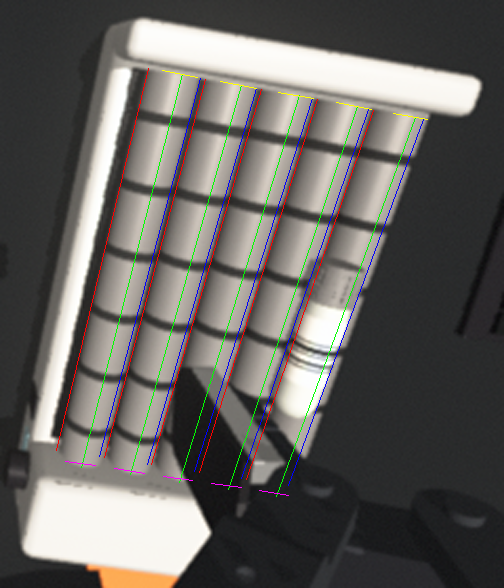

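View pics/m2.png

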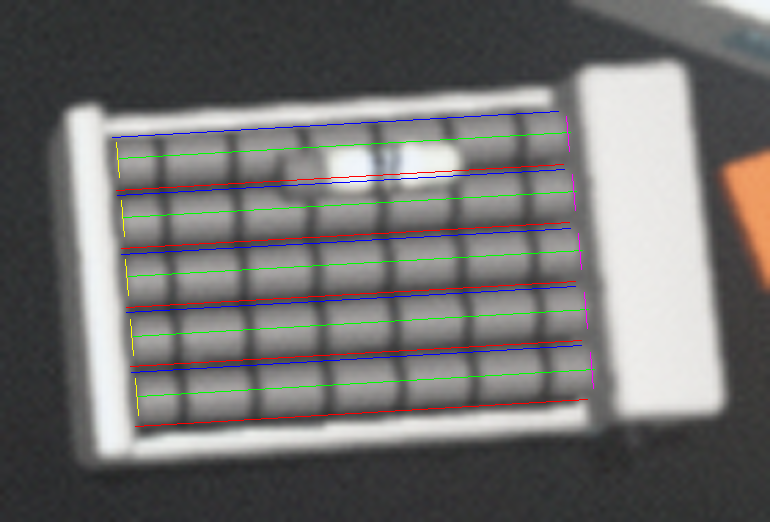

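View pics/m3.png

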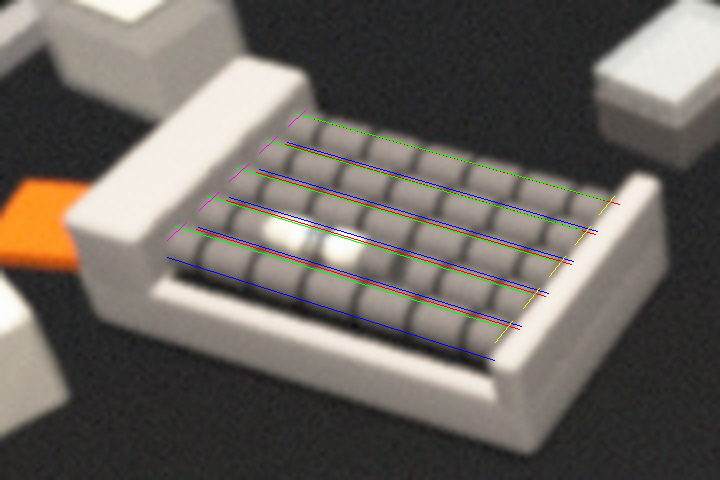

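Run:
```python
from h import *
import re
exec(open("mx.py").read().split("import sys")[0].split("for u")[0])
def go(v,out):
    v=[v[0],v[1],np.radians(v[2])]
    L=lambda x:place(v,[(x,-.125,.078),(x,.125,.078)])
    lines=[L(x) for x in (-.0495,-.0165,.0165,.0495)]
    draw("w1",None,(315,90,405,190),6,out+"a.png",lines)
    draw("w1",None,(275,200,365,300),6,out+"b.png",lines)
    a=cv2.imread(out+"a.png");b=cv2.imread(out+"b.png")
    cv2.imwrite(out+".png",cv2.resize(np.hstack([a,b]),(800,444)))
go((.5826,-.3112,1.7),"pics/n1")
```

```text
(no output)
```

View pics/n1.png

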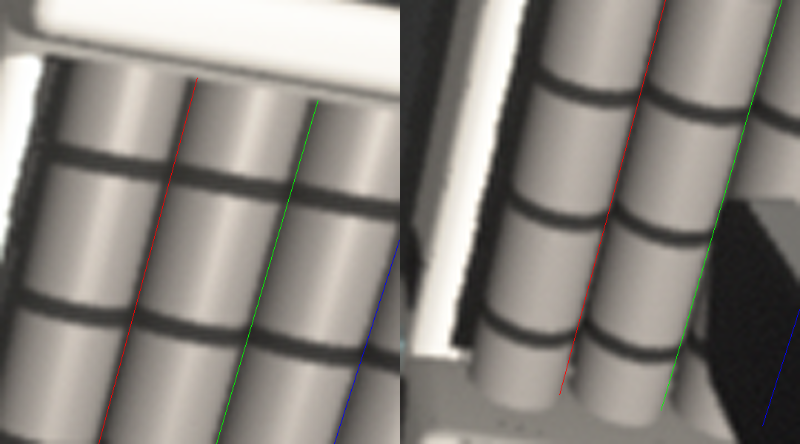

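```bash
cat > s4.py <<'E'
from h import *
from rig import robot
o,X,Y,Z,h=crad()
g=rv(frame(-Z,-Y))
th=np.radians(2.1);mx=np.array([np.cos(th),np.sin(th),0]);my=np.array([-np.sin(th),np.cos(th),0])
M=np.array([.5830,-.3112,0])-mx*.0165-my*.003
md=rv(frame([0,0,-1],mx))
up=lambda z:M+np.array([0,0,z])
print(M,robot.solve_ik(up(.2),md),robot.solve_ik(up(.112),md),robot.solve_ik(o+X*.076+Z*.12,g))
import sys
if len(sys.argv)>1:
    G=o+X*.074+Z*.0175
    r=robot.move_linear(G,velocity=.06,f_stop=8);robot.sleep(.1)
    d=robot.current_tool_pos()-o;print(r,d@X,d@Y,d@Z,robot.current_wrist_force())
    robot.set_gripper(0,35);print(robot.current_gripper_width(),robot.current_wrist_force(),robot.current_time())
    robot.move_linear(o+X*.076+Z*.12,velocity=.12)
    print(robot.current_gripper_width(),robot.current_wrist_force(),robot.current_time())
    robot.move_ptp(up(.2),md)
    robot.move_linear(up(.135),velocity=.1);robot.sleep(.2)
    print(robot.current_time(),robot.current_tool_pos(),robot.current_gripper_width())
    for n in ["wrist","scene","top"]:
        a=robot.capture(n);np.savez(f"pics/{n}6.npz",**a)
    draw("wrist6",None,(0,0,512,384),1.5,"pics/p1.png")
    draw("scene6",None,(20,80,220,230),4,"pics/p2.png")
E
python3 s4.py && python3 s4.py go
```

```text
[ 0.5666 -0.3148  0.    ] [-0.6875  0.6299  1.1631 -0.      1.3485 -0.7242] [-0.6875  0.7126  1.2593 -0.      1.1697 -0.7242] [-0.5475  0.5752  1.4578  0.5432  1.6913 -0.8576]
[ 0.5666 -0.3148  0.    ] [-0.6875  0.6299  1.1631 -0.      1.3485 -0.7242] [-0.6875  0.7126  1.2593 -0.      1.1697 -0.7242] [-0.5475  0.5752  1.4578  0.5432  1.6913 -0.8576]
False 0.07393509336696176 -0.00012559898423923245 0.017834668347116552 [0.313  0.111  0.2963]
0.023601973274651817 [-0.6596 -1.4203  1.3397] 15.5083
0.023429402221161223 [ 0.1303  0.2457 -0.0492] 16.5167
18.6083 [ 0.5668 -0.3149  0.1357] 0.023417300553856258
```

View pics/p1.png

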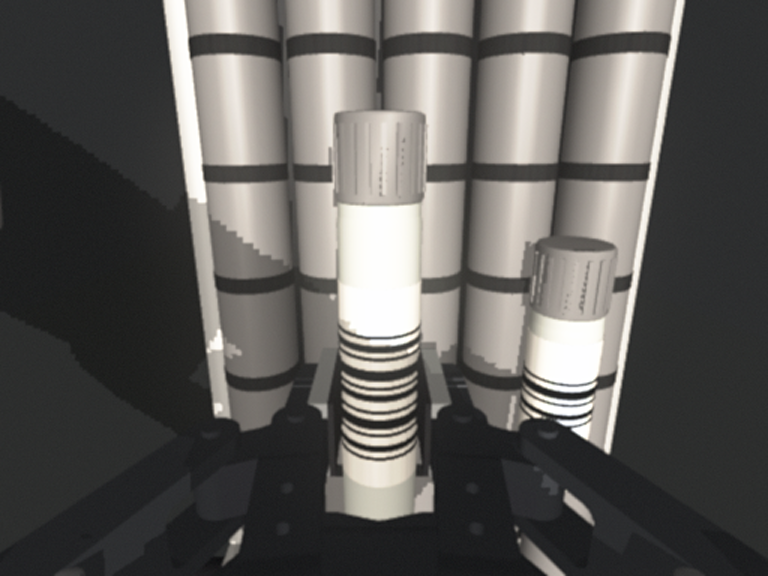

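View pics/p2.png

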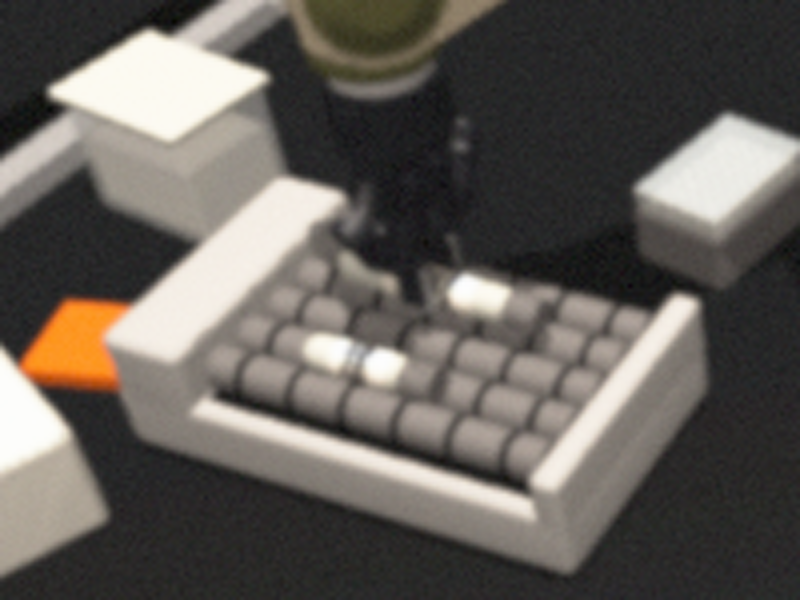

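The tube is held at its middle, parallel to the rollers. Its axis (wrist pixel column ≈380) lies over the seam between rollers 2 and 3 (≈378), so I'm lowering it until it touches.

```bash
cat > s5.py <<'E'
import sys;sys.argv=["x"]
exec(open("s4.py").read())
f0=robot.current_wrist_force()
robot.move_linear(up(.121),velocity=.05)
r=robot.move_linear(up(.1105),velocity=.012,f_stop=3)
print(r,robot.current_tool_pos(),robot.current_wrist_force()-f0,robot.current_wrist_torque(),robot.current_time())
np.savez("pics/wrist7.npz",**robot.capture("wrist"));np.savez("pics/scene7.npz",**robot.capture("scene"))
draw("wrist7",None,(0,0,512,384),1.5,"pics/p3.png")
draw("scene7",None,(20,80,220,230),4,"pics/p4.png")
E
python3 s5.py
```

```text
[ 0.5666 -0.3148  0.    ] [-0.6875  0.6299  1.1631 -0.      1.3485 -0.7242] [-0.6875  0.7126  1.2593 -0.      1.1697 -0.7242] [-0.5475  0.5752  1.4578  0.5432  1.6913 -0.8576]
True [ 0.567  -0.3149  0.1165] [ 1.3195 -0.3927  5.5886] [ 0.032  -0.2221 -0.004 ] 19.7
```

View pics/p3.png

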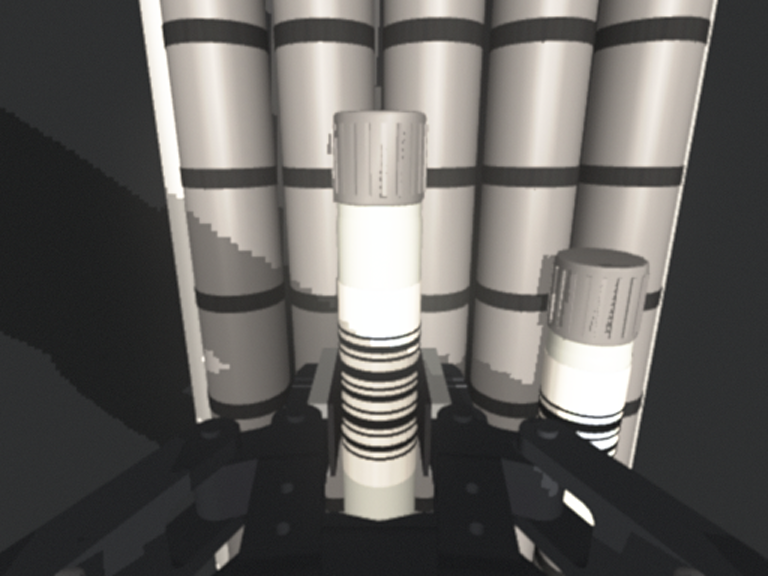

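View pics/p4.png

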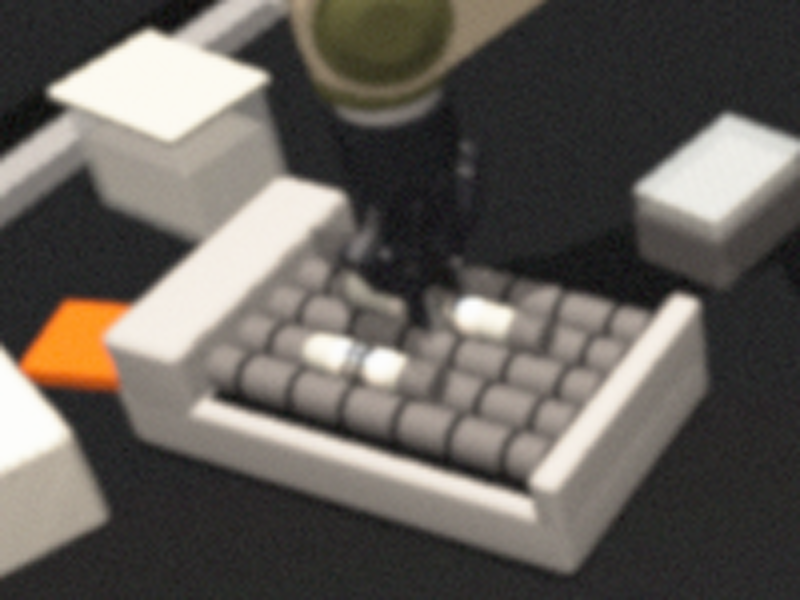

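```bash
cat > s6.py <<'E'
import sys;sys.argv=["x"]
exec(open("s4.py").read())
M=M+mx*.0018
robot.move_linear(up(.1185),velocity=.03);robot.sleep(.15)
f0=robot.current_wrist_force()
r=robot.move_linear(up(.1115),velocity=.012,f_stop=3)
print(r,robot.current_tool_pos(),robot.current_wrist_force()-f0,robot.current_wrist_torque(),robot.current_time())
E
python3 s6.py
```

```text
[ 0.5666 -0.3148  0.    ] [-0.6875  0.6299  1.1631 -0.      1.3485 -0.7242] [-0.6875  0.7126  1.2593 -0.      1.1697 -0.7242] [-0.5475  0.5752  1.4578  0.5432  1.6913 -0.8576]
True [ 0.5681 -0.3148  0.1169] [-2.0844 -1.1654  4.0283] [0.0781 0.3128 0.0927] 20.5167
```

```bash
cat > s7.py <<'E'
import sys;sys.argv=["x"]
exec(open("s4.py").read())
M=M+mx*.0008
robot.move_linear(up(.1185),velocity=.03);robot.sleep(.15)
f0=robot.current_wrist_force()
r=robot.move_linear(up(.1115),velocity=.012,f_stop=3)
print(r,robot.current_tool_pos(),robot.current_wrist_force()-f0,robot.current_wrist_torque(),robot.current_time())
robot.set_gripper(.034,35)
print(robot.current_gripper_width(),robot.current_wrist_force(),robot.current_time())
np.savez("pics/wrist8.npz",**robot.capture("wrist"))
draw("wrist8",None,(0,0,512,384),1.5,"pics/p5.png")
E
python3 s7.py
```

```text
[ 0.5666 -0.3148  0.    ] [-0.6875  0.6299  1.1631 -0.      1.3485 -0.7242] [-0.6875  0.7126  1.2593 -0.      1.1697 -0.7242] [-0.5475  0.5752  1.4578  0.5432  1.6913 -0.8576]
True [ 0.5675 -0.3148  0.1164] [-0.1449 -0.876   5.3055] [ 0.0772 -0.0159  0.0865] 21.25
0.03395274999665592 [-0.2257 -0.177   0.0571] 21.5167
```

View pics/p5.png

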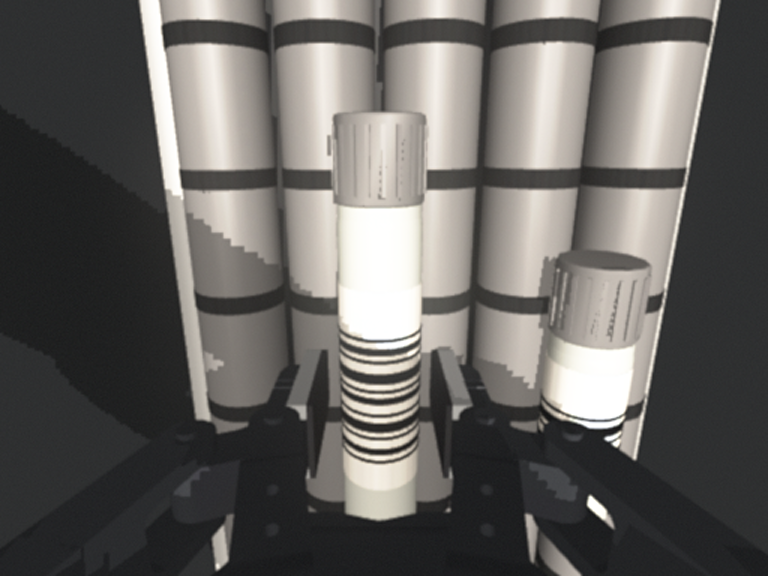

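The force was balanced (Fx ≈ 0) when it touched, and the tube barely moved on release: its cap stayed at pixel (380,160). I'll retract and check.

```bash
cat > s8.py <<'E'
import sys;sys.argv=["x"]
exec(open("s4.py").read())
p=robot.current_tool_pos()
robot.move_linear(p+[0,0,.03],velocity=.06);robot.move_linear(p+[0,0,.2],velocity=.25)
robot.move_ptp(np.array([.40,-.2,.33]),md);robot.sleep(.2)
print(robot.current_time(),robot.current_wrist_force())
for n in ["wrist","scene","top"]: np.savez(f"pics/{n}9.npz",**robot.capture(n))
v=[.583,-.3112,np.radians(2.1)]
lines=[place(v,[(x,-.0775,.097),(x,.0775,.097)]) for x in (-.0165,)]
draw("top9",None,(305,115,445,210),5.5,"pics/q1.png",lines)
draw("wrist9",None,(0,0,512,384),1.5,"pics/q2.png")
draw("scene9",None,(0,0,512,384),1.5,"pics/q3.png")
E
python3 s8.py
```

```text
[ 0.5666 -0.3148  0.    ] [-0.6875  0.6299  1.1631 -0.      1.3485 -0.7242] [-0.6875  0.7126  1.2593 -0.      1.1697 -0.7242] [-0.5475  0.5752  1.4578  0.5432  1.6913 -0.8576]
24.0667 [-0.2305  0.0567  0.2553]
```

View pics/q1.png

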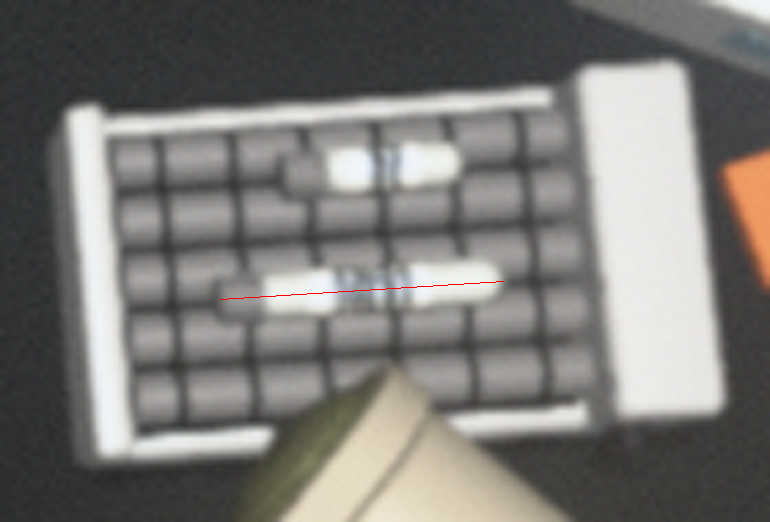

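View pics/q2.png

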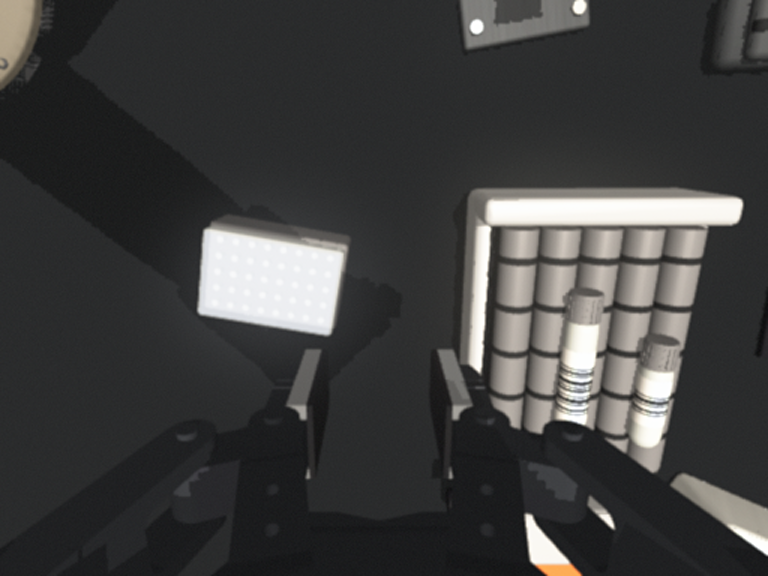

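View pics/q3.png

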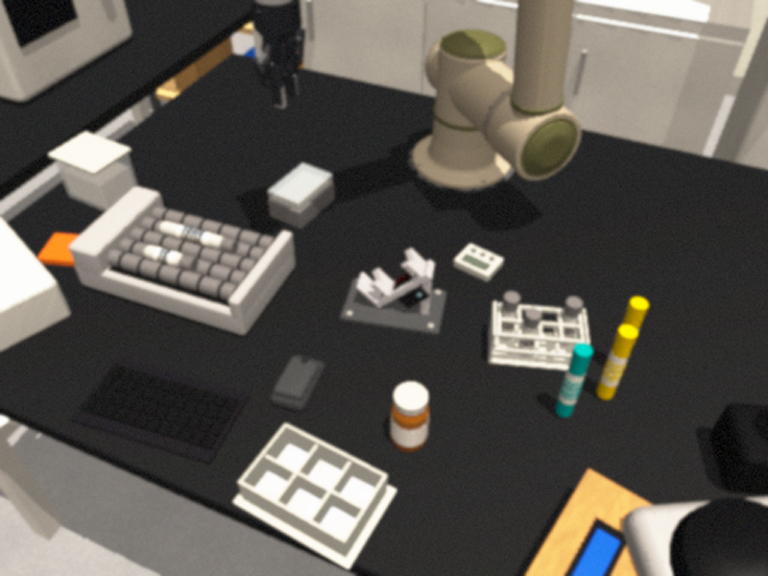

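The tube lies in its groove between rollers 2 and 3. In the top crop it runs from (220,298) to (503,281), well inside the roller ends, and everything else is where it was.

```bash
python3 -c "
from rig import robot
print(robot.current_time()); print(robot.finish_job())"
```

```text
24.2167
the job is handed in; nothing more can be done
None
```

The job is done and handed in at 24.2 s of the 54 s allowed; no verdict is reported.

- **Cradle:** I lifted the long tube out of the rack by its cap and laid it in the V cradle. It touched the supports within 1 mm of where expected, and I slid it down until it met the stop. After I let go, it lay untouched for about 4 s until I gripped it again.
- **Mixer:** I gripped the tube about 74 mm from its foot, 3–4 mm off its middle. It now lies in the free groove between the second and third rollers, counting from the robot's side.
- **Final pictures:** The tube lies parallel to the rollers, centred within a few millimetres and wholly on them. The other tubes and bench items look unmoved, and nothing is touching the gripper.

**Checks that disagreed:**
- **Mixer contact:** The tube first touched about 2 mm higher than I calculated and pushed sideways. I lifted it slightly and re-centred it twice, until the side force was about zero, before letting go.
- **Scene camera:** It showed the held tube 2–4 mm off the model, more than the stated 2 mm calibration error. Contact in the cradle agreed with the wrist camera instead.

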